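# Load and hold down a blank on the router's fixture plate

### The arm

A 6-joint arm with a two-finger parallel gripper is mounted at the origin on the work surface. World frame = base frame: x ahead of the robot, y to its left, z up, the work surface at z = 0. Lengths are in m, angles in rad, forces in N, time in s.
With the tool pointing down it reaches from about 0.3 to 0.875 m from the base axis. Payload 6.4 kg.
Tool frame: the origin (TCP) lies between the finger pads; the fingertips stand 22 mm ahead of it and the grasp point (between the pads) lies 3 mm ahead of it; z points along the fingers, y is the line along which they close (so a half turn about z gives the same grasp; the last joint's range is limited). The gripper opens to 85 mm and grips with 20 to 120 N. Pads are 22 mm wide; open, the fingers measure 114 mm over their backs; the gripper's body (76 mm by 85 mm) begins 54 mm behind the grasp point. The pads swing forward as they close: fully open they stand 13 mm farther back than shut.
Start: joints at [1.096, 0.181, 1.607, -0, 1.354, -0.206], TCP at [0.153, 0.554, 0.253] pointing down, gripper open.
Joint ranges: [-2.99, 2.99], [-0.89, 2.07], [0.3, 2.58], [-1.14, 4.28], [0, 2.63], [-3.12, 3.12]. Speed limits (rad/s): [2.57, 2.57, 3.01, 3.14, 3.14, 3.14].

### API

Orientations are given as a unit quaternion [w, x, y, z].
In Python, from bench import ctrl, imaging, workorder gives the robot as it stands.
- The arm moves only by the shell command python3 -m pendant 'ROWS' [OPENING]. ROWS is JSON, a list of rows, each a list of 4 numbers: the shift along the tool's x, y, z in cm, then the turn about the tool's z in degrees. In form: [[dx, dy, dz, roll], ...]. A call has 1 to 12 rows; each row is the pose to reach, as a shift and turn from the pose commanded when the call began, along the tool's axes at that moment; what a row does not reach only later rows make up. A row lasts 1/12 s, in which the tool goes at most 41.7 mm and 7.16 degrees, less where a joint would pass 70% of its speed; a pose out of reach is approached as far as the arm can. A call with a gripper value outside its range is refused whole. OPENING is the opening, from 0 (shut) to 1 (fully open), set as the call begins (- or left out, the last holds). The fingers move at their own pace and stop on an object; the grip force is fixed at half the most. Time passes only in rows, so rows that repeat a pose let the fingers close. It gives the time, the measured TCP pose, the force, the opening and the grip force at its end, in the units of the state.
- ctrl.get_obs(): the state, without advancing time (a new reading comes with each control period).
- imaging.camera(name): name is "scene" or "top" or "wrist"; returns the picture (384x512x3 uint8, red, green, blue); there is no depth.
- imaging.camera_info(name): a dict with "K" (3x3 intrinsics, pixels), "T" (4x4, takes a point from camera to world coordinates); the wrist camera has in their place "tool_from_camera" (4x4, takes a point from camera to tool coordinates, whose origin is the TCP and whose axes are the flange's). Camera axes: x right, y up, looking along -z (the intrinsics and any distortion apply to the point x, -y, -z); pixel columns grow to the right and rows downward; lengths in m; the calibration is good to about 2 mm. A picture is of the moment at which its call begins: read the wrist's pose just before it. camera_info takes no time and is no camera call.
- workorder.hand_in(): hands the job in; it is judged then, once.
The state is a dict: "time_s": time; "q": joint angles; "dq": joint speeds; "joint_efforts": joint torques, N m; "eef_pos": TCP position; "eef_rot": TCP orientation; "wrist_force": force on the tool from outside, world axes, zero at the start; "torque": the same for the moment, N m; "opening": opening from 0.0 (shut) to 1.0 (fully open); "grasp_force": force on a finger pad.
Only numpy, scipy, OpenCV 4.12 (cv2) and the standard library are available. Lean on these libraries where they do the work, as an engineer would, in place of code of your own. Each camera call takes 0.05 s, during which the arm holds its last target. There are 200 camera calls.

### The job

Lay the light plywood blank squarely in the black outline on the router's fixture plate. Then pick out the three hold-down bars with red, yellow and blue ends and lay each one flat and square across the blank, centred over the blank's width and in line with the tab of its own colour; begin with the bar of the middle tab, and bring the two outer ones after it, in either order. Leave the bar with black ends and the green board where they are.

Things in the scene. Friction and masses are not known exactly. Their poses are not given: they have to be found in the camera images.
- plate: Fixture plate of the router, slotted aluminium, fixed on the bench: 190 mm along its x, 250 mm along its y, 25 mm thick. Origin at the centre of its underside, z up, its flat top at z = 25 mm. A black outline (192 x 59 mm outside) around the centre of its top, long along y, shows where the plywood blank goes (outline and slots are flush). Three coloured tabs stand in a row on its top near the +x edge.
- tab_red: Red tab, 18 x 22 mm and 4 mm high, fixed on the plate's top; origin at the centre of its underside, axes parallel to the plate's. The three tabs lie 80 mm from the plate's centre line towards its +x, at y = -70, 0 and +70 mm on the plate; which colour is where changes.
- tab_yellow: Yellow tab, 18 x 22 mm and 4 mm high, fixed on the plate's top; origin at the centre of its underside, axes parallel to the plate's. The three tabs lie 80 mm from the plate's centre line towards its +x, at y = -70, 0 and +70 mm on the plate; which colour is where changes.
- tab_blue: Blue tab, 18 x 22 mm and 4 mm high, fixed on the plate's top; origin at the centre of its underside, axes parallel to the plate's. The three tabs lie 80 mm from the plate's centre line towards its +x, at y = -70, 0 and +70 mm on the plate; which colour is where changes.
- blank_center (a point): Light plywood blank, 180 x 50 mm, 18 mm thick, lying flat on the bench along its own y axis; the point is its centre, 9 mm above its underside, z up. Loose, about 0.1 kg.
- bar_red_center (a point): Hold-down bar, silver aluminium with red ends (13 mm long), 110 mm long (its x axis) x 20 mm wide (y) x 25 mm high (z, up); the point is its centre, 12.5 mm above its underside. Loose, about 0.14 kg; starts lying on the bench.
- bar_yellow_center (a point): Hold-down bar, silver aluminium with yellow ends (13 mm long), 110 mm long (its x axis) x 20 mm wide (y) x 25 mm high (z, up); the point is its centre, 12.5 mm above its underside. Loose, about 0.14 kg; starts lying on the bench.
- bar_blue_center (a point): Hold-down bar, silver aluminium with blue ends (13 mm long), 110 mm long (its x axis) x 20 mm wide (y) x 25 mm high (z, up); the point is its centre, 12.5 mm above its underside. Loose, about 0.14 kg; starts lying on the bench.
- bar_black_center (a point): Hold-down bar, silver aluminium with black ends (13 mm long), 110 mm long (its x axis) x 20 mm wide (y) x 25 mm high (z, up); the point is its centre, 12.5 mm above its underside. Loose, about 0.14 kg; starts lying on the bench. A spare, not for this job.
- green_board_center (a point): Green plastic board of the plywood blank's size, 180 x 50 mm, 18 mm thick, lying flat on the bench along its own y axis; the point is its centre, 9 mm above its underside, z up. Loose, about 0.1 kg. Not for this job.
Mind the look-alikes: they are no part of the job. Leave any pink or purple look-alike of the part that bears bar_yellow_center alone.

How it is judged:
On the way, in this order (a step that is already met when the one before it is completed fails the run):
1. the plywood blank lies in the outline on the plate, before any bar (horizontal distance between blank_center and plate below 0.012 m and angle between the y axis of blank_center and the y axis of plate, either way round below 0.14 rad and z of blank_center in the frame of plate between 0.03 and 0.038 m and angle between blank_center's own z axis and vertical below 0.06 rad and linear speed of blank below 0.02 m/s and angular speed of blank below 0.2 rad/s and horizontal distance between each of bar_red_center, bar_yellow_center, bar_blue_center and plate above 0.15 m), for 0.2 s.
2. the bar of the middle tab's colour lies across the blank at its tab, the two others not yet on the plate (horizontal distance between blank_center and plate below 0.012 m and angle between the y axis of blank_center and the y axis of plate, either way round below 0.14 rad and z of blank_center in the frame of plate between 0.03 and 0.038 m and angle between blank_center's own z axis and vertical below 0.06 rad and ((horizontal distance between tab_red and plate below 0.093 m and y of bar_red_center in the frame of tab_red between -0.013 and 0.013 m and x of bar_red_center in the frame of plate between -0.015 and 0.015 m and z of bar_red_center in the frame of plate between 0.051 and 0.06 m and angle between the x axis of bar_red_center and the x axis of plate, either way round below 0.2 rad and angle between bar_red_center's own z axis and vertical below 0.06 rad and linear speed of bar_red below 0.02 m/s and angular speed of bar_red below 0.2 rad/s and horizontal distance between each of bar_yellow_center, bar_blue_center and plate above 0.15 m) or (horizontal distance between tab_yellow and plate below 0.093 m and y of bar_yellow_center in the frame of tab_yellow between -0.013 and 0.013 m and x of bar_yellow_center in the frame of plate between -0.015 and 0.015 m and z of bar_yellow_center in the frame of plate between 0.051 and 0.06 m and angle between the x axis of bar_yellow_center and the x axis of plate, either way round below 0.2 rad and angle between bar_yellow_center's own z axis and vertical below 0.06 rad and linear speed of bar_yellow below 0.02 m/s and angular speed of bar_yellow below 0.2 rad/s and horizontal distance between each of bar_red_center, bar_blue_center and plate above 0.15 m) or (horizontal distance between tab_blue and plate below 0.093 m and y of bar_blue_center in the frame of tab_blue between -0.013 and 0.013 m and x of bar_blue_center in the frame of plate between -0.015 and 0.015 m and z of bar_blue_center in the frame of plate between 0.051 and 0.06 m and angle between the x axis of bar_blue_center and the x axis of plate, either way round below 0.2 rad and angle between bar_blue_center's own z axis and vertical below 0.06 rad and linear speed of bar_blue below 0.02 m/s and angular speed of bar_blue below 0.2 rad/s and horizontal distance between each of bar_red_center, bar_yellow_center and plate above 0.15 m))), for 0.2 s.
3. all three bars lie across the blank, each at its own tab (horizontal distance between blank_center and plate below 0.012 m and angle between the y axis of blank_center and the y axis of plate, either way round below 0.14 rad and z of blank_center in the frame of plate between 0.03 and 0.038 m and angle between each of blank_center, bar_red_center, bar_yellow_center, bar_blue_center's own z axis and vertical below 0.06 rad and linear speed of each of blank, bar_red, bar_yellow, bar_blue below 0.02 m/s and angular speed of each of blank, bar_red, bar_yellow, bar_blue below 0.2 rad/s and y of bar_red_center in the frame of tab_red between -0.013 and 0.013 m and x of bar_red_center in the frame of plate between -0.015 and 0.015 m and z of bar_red_center in the frame of plate between 0.051 and 0.06 m and angle between the x axis of each of bar_red_center, bar_yellow_center, bar_blue_center and the x axis of plate, either way round below 0.2 rad and y of bar_yellow_center in the frame of tab_yellow between -0.013 and 0.013 m and x of bar_yellow_center in the frame of plate between -0.015 and 0.015 m and z of bar_yellow_center in the frame of plate between 0.051 and 0.06 m and y of bar_blue_center in the frame of tab_blue between -0.013 and 0.013 m and x of bar_blue_center in the frame of plate between -0.015 and 0.015 m and z of bar_blue_center in the frame of plate between 0.051 and 0.06 m), for 0.2 s.
At the end, for the whole second after the job is handed in: The plywood blank lies flat on the plate, centred in the outline within 12 mm and 8 degrees; the red, yellow and blue bars lie flat on the blank, each in line with its tab within 13 mm, centred across the blank's line within 15 mm and square to it within 11 degrees; all released and at rest (all of step 3); the robot touches nothing.
It fails at once if the black-ended bar was shifted by more than 25 mm (distance of bar_black_center from where it was at the start of the episode above 0.025 m).
It fails at once if the green board was shifted by more than 25 mm (distance of green_board_center from where it was at the start of the episode above 0.025 m).
It also fails if it takes over 118 s, if anything falls off the work surface, if the arm or the gripper's body presses on something with over 40 N, if the wrist force passes 120 N, or if a joint passes its speed limit or range.

## Working session

There is one attempt and no reset: what is moved stays moved. The work goes in short steps, Python scripts to look and compute and a shell command to move; the robot and the scene stay as the last step left them, time stands still between calls to the robot, and variables do not carry over. Pictures are saved under pics/ and viewed, at most 14 in all, crops included, and the job is handed in when it is done.

```bash
mkdir -p pics; python3 - <<'E'
from bench import ctrl, imaging
import cv2,numpy as np
print({k:np.round(v,3).tolist() for k,v in ctrl.get_obs().items()})
for n in ("top","scene"):
    im=imaging.camera(n); cv2.imwrite(f"pics/{n}0.png",im[:,:,::-1])
    i=imaging.camera_info(n); print(n,i)
print(imaging.camera_info("wrist"))
E
```

```text
{'time_s': 0.0, 'q': [1.096, 0.182, 1.608, 0.0, 1.354, -0.206], 'dq': [0.0, -0.001, -0.0, 0.001, 0.001, 0.0], 'joint_efforts': [-0.003, -44.486, -35.134, -0.0, 0.009, -0.0], 'eef_pos': [0.152, 0.554, 0.252], 'eef_rot': [-0.0, 0.134, 0.991, -0.001], 'wrist_force': [0.036, 0.48, 0.525], 'torque': [-0.018, 0.013, 0.015], 'grasp_force': 0.0, 'opening': 0.999}
top {'K': array([[352.77870307,   0.        , 251.71444192],
       [  0.        , 352.77870307, 193.11938457],
       [  0.        ,   0.        ,   1.        ]]), 'T': array([[ 0.02591486,  0.99810618, -0.05578962,  0.47016233],
       [-0.99947023,  0.02696868,  0.01821967, -0.09248052],
       [ 0.01968973,  0.0552879 ,  0.9982763 ,  1.17347469],
       [ 0.        ,  0.        ,  0.        ,  1.        ]])}
scene {'K': array([[494.22011107,   0.        , 264.54464365],
       [  0.        , 494.22011107, 194.91384262],
       [  0.        ,   0.        ,   1.        ]]), 'T': array([[-0.60610696, -0.57738221,  0.5470504 ,  1.26712987],
       [ 0.79537885, -0.44224367,  0.41447922,  0.44424763],
       [ 0.00261665,  0.68633106,  0.72728456,  1.00725521],
       [ 0.        ,  0.        ,  0.        ,  1.        ]])}
{'K': array([[275.92403169,   0.        , 256.3288317 ],
       [  0.        , 275.92403169, 193.54997655],
       [  0.        ,   0.        ,   1.        ]]), 'tool_from_camera': array([[ 6.38774412e-04,  9.52639452e-01,  3.04101408e-01,
         7.69887603e-02],
       [ 9.99999573e-01, -4.05511305e-04, -8.30210137e-04,
        -9.65250892e-04],
       [-6.67574371e-04,  3.04101808e-01, -9.52639305e-01,
        -1.20680730e-01],
       [ 0.00000000e+00,  0.00000000e+00,  0.00000000e+00,
         1.00000000e+00]])}
```

View pics/top0.png

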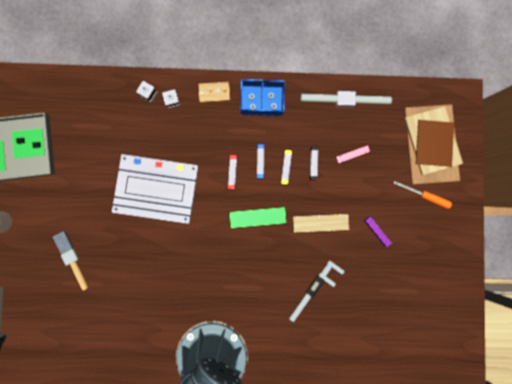

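View pics/scene0.png

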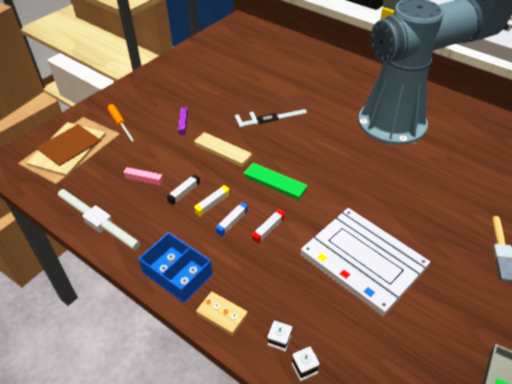

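The top view shows the plate at about (155,189), with tabs blue (137,161), red (158,165, the middle one) and yellow (180,168). The bars are red (232,171), blue (260,161), yellow (287,167) and black (314,163).

Blank candidates are plywood (321,223), green (258,218), the pegged wood block (214,92) and the stacked sheets (435,145). Only (321,223) is plain light wood at 180x50. Pink (353,154) and purple (379,232) are the yellow bar's look-alikes, since they lack yellow ends on silver. I'll confirm with an enlarged crop and measure.

```bash
cat > h.py <<'E'
from bench import ctrl, imaging
import cv2,numpy as np
from scipy.spatial.transform import Rotation as R
def tool():
    o=ctrl.get_obs(); w,x,y,z=o["eef_rot"]; T=np.eye(4)
    T[:3,:3]=R.from_quat([x,y,z,w]).as_matrix(); T[:3,3]=o["eef_pos"]; return T
def shot(n):
    Tt=tool(); im=imaging.camera(n); i=imaging.camera_info(n)
    return im,i["K"],(Tt@i["tool_from_camera"] if n=="wrist" else i["T"])
def ray(px,K,T,z):
    px=np.atleast_2d(px).astype(float)
    d=np.c_[(px[:,0]-K[0,2])/K[0,0],-(px[:,1]-K[1,2])/K[1,1],-np.ones(len(px))]@T[:3,:3].T
    return T[:3,3]+d*((z-T[2,3])/d[:,2])[:,None]
def proj(p,K,T):
    c=(np.atleast_2d(p)-T[:3,3])@T[:3,:3]; return np.c_[K[0,2]-K[0,0]*c[:,0]/c[:,2],K[1,2]+K[1,1]*c[:,1]/c[:,2]]
RANGES={"red":[(0,140,90,6,255,255),(172,140,90,180,255,255)],"yellow":[(23,140,120,34,255,255)],"blue":[(104,120,90,125,255,255)],
 "wood":[(12,40,130,23,170,255)],"green":[(45,120,80,75,255,255)]}
def blobs(im,c,amin=15):
    hsv=cv2.cvtColor(im,cv2.COLOR_RGB2HSV); m=0
    for r in RANGES[c]: m=m|cv2.inRange(hsv,np.array(r[:3]),np.array(r[3:]))
    return [k for k in cv2.findContours(m,cv2.RETR_EXTERNAL,cv2.CHAIN_APPROX_NONE)[0] if cv2.contourArea(k)>=amin]
def cen(k):
    m=cv2.moments(k); return [m["m10"]/m["m00"],m["m01"]/m["m00"]]
def rect(k,K,T,z):
    "min-area rectangle on plane z: centre, sizes(long,short) mm, yaw of long axis deg"
    P=ray(k.reshape(-1,2),K,T,z)[:,:2]; r=cv2.minAreaRect((P*1000).astype(np.float32))
    b=cv2.boxPoints(r); e=[b[1]-b[0],b[2]-b[1]]; e.sort(key=np.linalg.norm)
    return np.array(r[0])/1000,[np.linalg.norm(e[1]),np.linalg.norm(e[0])],(np.degrees(np.arctan2(e[1][1],e[1][0]))+90)%180-90
def go(x,y,z,yaw):
    "shift (cm, tool axes) and roll (deg) to TCP x,y,z with tool-y axis along world yaw (mod 180)"
    T=tool(); d=T[:3,:3].T@(np.array([x,y,z])-T[:3,3])*100
    a=np.degrees(np.arctan2(T[1,1],T[0,1])); r=-((yaw-a+90)%180-90)
    print("move",np.round(d,2),"roll",round(r,1))
E
python3 - <<'E'
from h import *
im,K,T=shot("top"); np.save("top.npy",im)
for c,z in (("red",.025),("yellow",.025),("blue",.025),("wood",.018),("green",.018)):
    for k in blobs(im,c,5):
        q,s,a=rect(k,K,T,z); print(c,np.round(cen(k)),q.round(3),np.round(s),round(a,1))
cv2.imwrite("pics/crop0.png",cv2.resize(im[130:250,100:400,::-1],(800,320),interpolation=cv2.INTER_CUBIC))
E
```

```text
red [231. 187.] [ 0.552 -0.045] [26. 13.] -88.4
red [158. 164.] [0.621 0.194] [13.  7.] -88.4
red [233. 156.] [ 0.654 -0.049] [26. 13.] -88.3
yellow [284. 183.] [ 0.572 -0.219] [24. 13.] 83.4
yellow [288. 151.] [ 0.676 -0.228] [23. 13.] -88.3
blue [260. 176.] [ 0.593 -0.139] [20. 10.] -88.4
blue [137. 161.] [0.63  0.263] [16. 13.] 65.0
blue [260. 146.] [ 0.692 -0.137] [20. 10.] -88.3
blue [277.  81.] [ 0.91  -0.184] [47.  7.] -88.1
blue [261.  97.] [ 0.86  -0.141] [146. 108.] 89.5
wood [497. 343.] [ 0.074 -0.925] [264.  89.] -0.6
wood [507. 295.] [ 0.226 -0.953] [42. 12.] 73.1
wood [498. 281.] [ 0.268 -0.927] [90. 19.] -88.7
wood [ 78. 276.] [0.255 0.435] [99. 24.] 29.3
wood [321. 223.] [ 0.443 -0.343] [185.  57.] -86.3
wood [497. 211.] [ 0.499 -0.929] [95. 30.] -88.5
wood [432. 145.] [ 0.717 -0.718] [262. 176.] 6.4
wood [214.  91.] [0.87  0.022] [105.  66.] -84.7
green [258. 217.] [ 0.456 -0.135] [184.  55.] -83.5
green [  2. 157.] [0.636 0.702] [95. 13.] 3.7
green [ 28. 143.] [0.679 0.622] [97. 87.] -81.6
```

View pics/crop0.png

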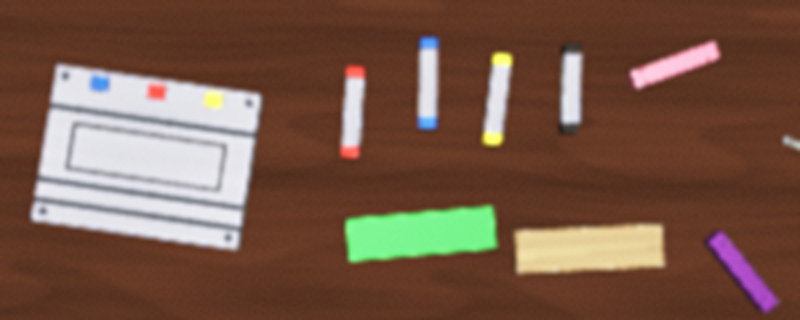

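The crop confirms it. The plain light plywood is at crop (590,248), beside the green board. The silver bars with red, blue and yellow ends are distinct from black, pink and purple. Tab order is blue, red (middle), yellow. Next, a closer look at the plate on the way.

```bash
python3 -c "
from h import *
go(.53,.2,.27,82)"
```

```text
move [-45.8  -24.11  -1.72] roll -7.4
```

```bash
python3 -m pendant '[[-3.8,-2,-0.2,-1],[-7.6,-4,-0.4,-2],[-11,-6,-0.6,-3],[-15,-8,-0.8,-4],[-19,-10,-1,-5],[-23,-12,-1.2,-6],[-26.5,-14,-1.7,-7],[-30,-16,-1.7,-7],[-34,-18,-1.7,-7],[-38,-20,-1.7,-7],[-42,-22,-1.7,-7],[-45.8,-24.1,-1.7,-7]]' -; python3 -m pendant '[[0,0,0,0],[0,0,0,0],[0,0,0,0],[0,0,0,0]]'
python3 - <<'E'
from h import *
print(tool().round(3)[:3])
im,K,T=shot("wrist"); cv2.imwrite("pics/w1.png",im[:,:,::-1]); np.save("w1.npy",im)
for c in ("red","yellow","blue"):
    for k in blobs(im,c,40):
        q,s,a=rect(k,K,T,.029); print(c,np.round(cen(k)),q.round(4),np.round(s),round(a,1))
E
```

```text
time_s: 1.15
eef_pos: [0.5182, 0.2113, 0.2702]
eef_rot: [-0.0, 0.073, 0.997, 0.0]
wrist_force: [0.7, 0.8, 0.4]
opening: 1.0
grasp_force: 0.0
time_s: 1.48
eef_pos: [0.5161, 0.2138, 0.27]
eef_rot: [-0.0, 0.073, 0.997, 0.0]
wrist_force: [0.1, 0.8, -0.1]
opening: 1.002
grasp_force: 0.0
[[-0.989  0.145 -0.001  0.516]
 [ 0.145  0.989  0.     0.214]
 [ 0.001  0.    -1.     0.27 ]]
red [104. 275.] [ 0.6481 -0.0391] [40. 18.] -72.9
red [251. 238.] [0.6204 0.19  ] [20. 18.] 81.8
red [ 85. 216.] [ 0.5513 -0.0365] [36. 20.] 88.4
yellow [  6. 297.] [ 0.6657 -0.205 ] [37.  9.] -61.1
blue [100. 371.] [ 0.8265 -0.1109] [76. 68.] 81.6
blue [ 34. 247.] [ 0.5888 -0.1271] [43. 17.] -71.9
blue [299. 237.] [0.6287 0.2591] [20. 18.] 83.9
```

View pics/w1.png

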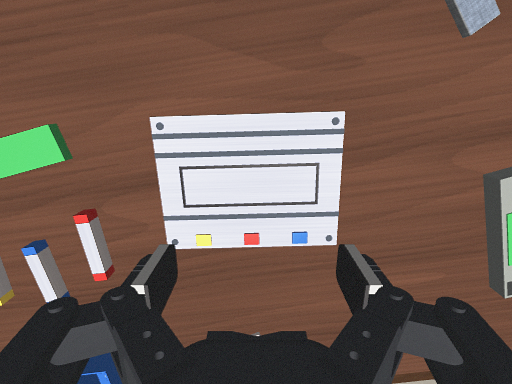

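The wrist view shows the plate squarely, with the outline centred near (250,185) and tabs yellow (204,239), red (251,238) and blue (299,237). I'll measure the outline.

```bash
python3 - <<'E'
from h import *
im=np.load("w1.npy"); i=imaging.camera_info("wrist"); K=i["K"]; T=tool()@i["tool_from_camera"]
g=cv2.cvtColor(im,cv2.COLOR_RGB2GRAY)
m=(g<110).astype(np.uint8)
m[:160]=0;m[211:]=0;m[:,:172]=0;m[:,330:]=0
for k in cv2.findContours(m,cv2.RETR_EXTERNAL,cv2.CHAIN_APPROX_NONE)[0]:
    if cv2.contourArea(k)>500:
        q,s,a=rect(k,K,T,.025); print("outline",q.round(4),np.round(s,1),round(a,2))
        e=np.radians(a); y=np.array([np.cos(e),np.sin(e)]); y*=np.sign(y[1]); x=np.array([y[1],-y[0]])
        for n,t in (("red",(.6204,.19)),("blue",(.6287,.2591))): d=np.array(t)-q; print(n,"in plate",(d@x).round(4),(d@y).round(4))
go(.44,-.343,.22,3.7)
E
```

```text
outline [0.542  0.1995] [188.   58.5] 83.37
red in plate 0.0789 -0.0004
blue in plate 0.0792 0.0692
move [ -0.51 -56.22   5.01] roll 78.0
```

```bash
python3 -m pendant '[[0,-4,0.4,6.5],[0,-8,0.8,13],[0,-12,1.2,19.5],[0,-16,1.6,26],[0,-20,2,32.5],[0,-24,2.4,39],[0,-28,2.8,45.5],[0,-32,3.2,52],[0,-36,3.6,58.5],[0,-40,4,65],[0,-44,4.4,71.5],[-0.3,-48,5,78]]'; python3 - <<'E'
from h import *
go(.44,-.343,.22,3.7)
E
```

```text
time_s: 2.53
eef_pos: [0.4497, -0.2629, 0.2209]
eef_rot: [0.001, 0.686, 0.728, 0.0]
wrist_force: [0.8, -0.4, 0.8]
opening: 0.998
grasp_force: 0.0
move [-7.94 -1.45  0.09] roll -0.3
```

```bash
python3 -m pendant '[[-3.5,-0.7,0,0],[-6.5,-1.4,0,0],[-6.5,-1.4,0,0],[-6.5,-1.4,0,0],[-6.5,-1.4,0,0]]'; python3 - <<'E'
from h import *
im,K,T=shot("wrist"); cv2.imwrite("pics/w2.png",im[:,:,::-1])
for c in ("wood",):
    for k in blobs(im,c,2000):
        q,s,a=rect(k,K,T,.018); print(c,np.round(cen(k)),q.round(4),np.round(s),round(a,1))
        if abs(s[0]-180)<15: go(*q,.024,a+90)
E
```

```text
time_s: 2.95
eef_pos: [0.4404, -0.3266, 0.2202]
eef_rot: [-0.0, 0.684, 0.729, 0.0]
wrist_force: [0.1, -0.4, 0.2]
opening: 1.002
grasp_force: 0.0
wood [258. 182.] [ 0.4445 -0.345 ] [180.  51.] -85.8
move [-1.91  0.27 19.62] roll -0.5
```

View pics/w2.png

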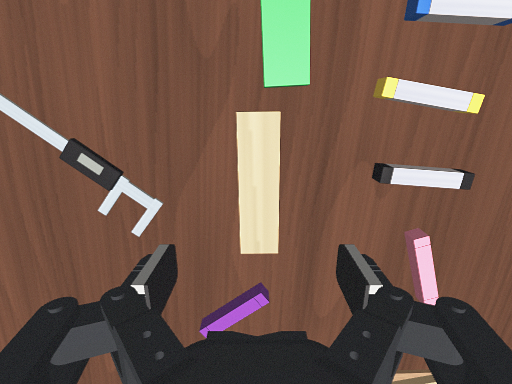

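The blank lies clear at (258,182), measuring 180 x 51 mm, with the caliper and purple bar well away. I'll descend and grasp.

```bash
python3 -m pendant '[[-1,0.1,4,0],[-1.9,0.3,8,-0.5],[-1.9,0.3,12,-0.5],[-1.9,0.3,15.5,-0.5],[-1.9,0.3,17.5,-0.5],[-1.9,0.3,18.8,-0.5],[-1.9,0.3,19.6,-0.5],[-1.9,0.3,19.6,-0.5],[-1.9,0.3,19.6,-0.5]]'; python3 -m pendant '[[0,0,0,0],[0,0,0,0],[0,0,0,0],[0,0,0,0],[0,0,0,0],[0,0,0,0],[0,0,0,0],[0,0,0,0]]' 0.3
python3 -m pendant '[[0,0,-1.5,0],[0,0,-4,0],[0,0,-7,0],[0,0,-10,0],[0,0,-10,0]]'
python3 -c "
from h import *
go(.542,.1995,.13,-6.8)"
```

```text
time_s: 3.75
eef_pos: [0.4451, -0.347, 0.0254]
eef_rot: [0.001, 0.681, 0.732, -0.0]
wrist_force: [-0.3, -0.4, 0.5]
opening: 0.997
grasp_force: 0.0
time_s: 4.42
eef_pos: [0.4451, -0.3479, 0.026]
eef_rot: [0.001, 0.681, 0.732, -0.0]
wrist_force: [0.6, 1.2, 6.3]
opening: 0.568
grasp_force: 62.7
time_s: 4.83
eef_pos: [0.4469, -0.35, 0.1311]
eef_rot: [0.005, 0.681, 0.732, -0.001]
wrist_force: [1.2, -1.2, -0.1]
opening: 0.569
grasp_force: 62.6
move [54.13 13.41 -0.29] roll 10.9
```

```bash
python3 -m pendant '[[2,0.5,-0.3,0.5],[5,1.2,-0.3,1],[9,2.2,-0.3,2],[13,3.2,-0.3,3],[17,4.2,-0.3,4],[21,5.2,-0.3,5],[25,6.2,-0.3,6],[29,7.2,-0.3,7],[33,8.2,-0.3,8],[37,9.2,-0.3,9],[41,10.2,-0.3,10],[44,11,-0.3,10.9]]'; python3 -m pendant '[[3,0.8,0,0],[6,1.5,0,0],[8,1.9,0,0],[8,1.9,0,0],[8,1.9,0,0],[8,1.9,0,0]]'
python3 - <<'E'
from h import *
go(.5417,.1965,.055,-6.8)
im,K,T=shot("wrist"); cv2.imwrite("pics/w3.png",im[:,:,::-1])
for k in blobs(im,"wood",2000):
    q,s,a=rect(k,K,T,tool()[2,3]-.008); print(np.round(cen(k)),(q-tool()[:2,3]).round(4),np.round(s),round(a,1))
E
```

```text
time_s: 5.83
eef_pos: [0.5222, 0.1029, 0.1272]
eef_rot: [-0.0, 0.748, 0.664, 0.0]
wrist_force: [-0.4, 0.5, -2.2]
opening: 0.567
grasp_force: 62.6
time_s: 6.33
eef_pos: [0.5502, 0.1765, 0.1268]
eef_rot: [-0.0, 0.748, 0.664, -0.001]
wrist_force: [-0.2, 0.1, -0.7]
opening: 0.563
grasp_force: 62.6
move [ 1.89 -1.07  7.18] roll 0.0
[256. 193.] [0.003  0.0207] [143.  50.] 83.2
```

View pics/w3.png

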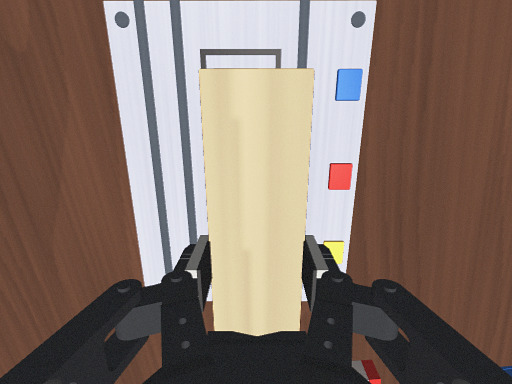

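The blank is held straight at (256,193), its far edge is about 92 mm ahead of the TCP as expected, and the outline shows behind it. I'll lower it.

```bash
python3 -m pendant '[[1,-0.6,1.5,0],[1.9,-1.1,3.5,0],[1.9,-1.1,5.5,0],[1.9,-1.1,6.6,0],[1.9,-1.1,7.1,0],[1.9,-1.1,7.3,0],[1.9,-1.1,7.45,0],[1.9,-1.1,7.45,0],[1.9,-1.1,7.45,0]]'
```

```text
time_s: 7.13
eef_pos: [0.543, 0.1971, 0.0538]
eef_rot: [0.001, 0.748, 0.664, 0.001]
wrist_force: [0.3, 0.7, -1.6]
opening: 0.566
grasp_force: 62.5
```

```bash
python3 -m pendant '[[0,0,0.1,0],[0,0,0.2,0],[0,0,0.2,0],[0,0,0.2,0]]'; python3 -m pendant '[[0,0,0,0],[0,0,0,0],[0,0,0,0],[0,0,0,0]]' 0.85; python3 -m pendant '[[0,0,-2,0],[0,0,-5,0],[0,0,-9,0],[0,0,-13,0],[0,0,-17,0],[0,0,-20,0],[0,0,-20,0],[0,0,-20,0]]' 1
python3 - <<'E'
from h import *
im,K,T=shot("wrist"); cv2.imwrite("pics/w4.png",im[:,:,::-1])
for k in blobs(im,"wood",2000):
    q,s,a=rect(k,K,T,.043); print(np.round(cen(k)),q.round(4),np.round(s),round(a,1))
go(.603,-.047,.22,86)
E
```

```text
time_s: 7.47
eef_pos: [0.5424, 0.1973, 0.0511]
eef_rot: [0.0, 0.748, 0.664, 0.0]
wrist_force: [0.6, -0.6, -0.1]
opening: 0.569
grasp_force: 62.7
time_s: 7.8
eef_pos: [0.5422, 0.1973, 0.0509]
eef_rot: [0.0, 0.748, 0.664, 0.0]
wrist_force: [-0.1, 0.4, -0.1]
opening: 0.853
grasp_force: 0.0
time_s: 8.47
eef_pos: [0.5435, 0.1975, 0.2536]
eef_rot: [0.002, 0.748, 0.664, 0.002]
wrist_force: [-0.5, -0.1, -0.9]
opening: 1.0
grasp_force: 0.0
[489. 257.] [0.8478 0.0404] [105.  58.] -83.7
[254. 161.] [0.5433 0.2004] [178.  50.] 83.3
move [-23.54   8.92   3.13] roll 87.2
```

Placed within about 1 mm (178 x 50 mm, at 83.3°). Next is the red bar, the middle tab's.

```bash
python3 -m pendant '[[-2,0.8,0.3,7],[-4,1.5,0.6,14],[-6,2.3,1,21],[-8,3.1,1.3,28],[-10,3.8,1.6,35],[-12,4.6,2,42],[-14,5.4,2.3,49],[-16,6.1,2.6,56],[-18,6.9,3,63],[-20,7.6,3.1,70],[-22,8.4,3.1,77],[-23.5,8.9,3.1,84]]';python3 -m pendant '[[0,0,0,1.5],[0,0,0,1.5],[0,0,0,1.5]]'; python3 - <<'E'
from h import *
im,K,T=shot("wrist"); cv2.imwrite("pics/w5.png",im[:,:,::-1]); print(tool()[:3,3].round(4))
for k in blobs(im,"red",60):
    q,s,a=rect(k,K,T,.02); print(np.round(cen(k)),q.round(4),np.round(s),round(a,1))
E
```

```text
time_s: 9.52
eef_pos: [0.6017, -0.0481, 0.2169]
eef_rot: [-0.0, 1.0, -0.01, -0.002]
wrist_force: [0.5, -0.6, -0.7]
opening: 1.0
grasp_force: 0.0
time_s: 9.77
eef_pos: [0.6017, -0.0465, 0.2177]
eef_rot: [-0.001, 1.0, -0.02, -0.002]
wrist_force: [1.1, -0.9, 0.3]
opening: 1.0
grasp_force: 0.0
[ 0.6018 -0.0461  0.2181]
[258. 212.] [ 0.5544 -0.0475] [20. 12.] 87.8
[ 49. 167.] [0.6196 0.1961] [23. 18.] 82.8
[258. 130.] [ 0.6535 -0.0511] [20. 14.] 87.8
```

View pics/w5.png

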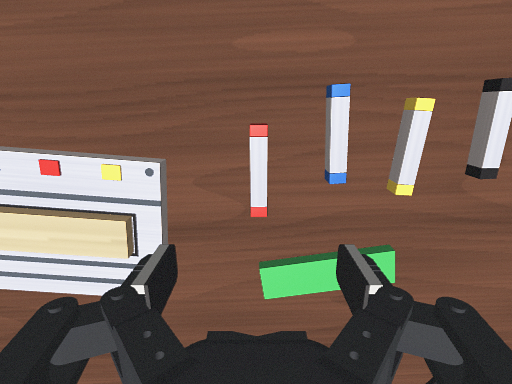

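The red bar is at (258,170), its ends at (258,130) and (258,212), and the fingers have room on both sides. Grasping.

```bash
python3 -m pendant '[[0.3,0.3,4,0],[0.3,0.3,8,0],[0.3,0.3,12,0],[0.3,0.3,15.5,0],[0.3,0.3,17.5,0],[0.3,0.3,18.7,0],[0.3,0.3,19.3,0],[0.3,0.3,19.3,0],[0.3,0.3,19.3,0]]'; python3 -m pendant '[[0,0,0,0],[0,0,0,0],[0,0,0,0],[0,0,0,0],[0,0,0,0],[0,0,0,0],[0,0,0,0],[0,0,0,0],[0,0,0,0],[0,0,0,0]]' 0.1
python3 -m pendant '[[0,0,-1.5,0],[0,0,-4,0],[0,0,-7,0],[0,0,-10,0],[0,0,-10,0]]'
python3 -c "
from h import *
go(.542,.1995,.13,83.2)"
```

```text
time_s: 10.57
eef_pos: [0.6066, -0.0498, 0.028]
eef_rot: [0.0, 1.0, -0.02, 0.001]
wrist_force: [0.3, -0.2, 0.1]
opening: 1.001
grasp_force: 0.0
time_s: 11.4
eef_pos: [0.6061, -0.05, 0.0275]
eef_rot: [0.0, 1.0, -0.02, 0.001]
wrist_force: [-1.0, -0.2, 6.0]
opening: 0.221
grasp_force: 59.7
time_s: 11.82
eef_pos: [0.6091, -0.0506, 0.1329]
eef_rot: [0.001, 1.0, -0.02, 0.005]
wrist_force: [1.2, -0.1, -0.3]
opening: 0.22
grasp_force: 58.9
move [ -7.71 -24.73   0.17] roll 4.5
```

```bash
python3 -m pendant '[[-0.6,-2,-0.5,0.7],[-1.6,-5.5,-1,1.4],[-2.8,-9,-1,2.1],[-4,-12.8,-1,2.8],[-5.2,-16.6,-1,3.5],[-6.4,-20.4,-1,4.2],[-7.3,-23.4,-1,4.5],[-7.6,-24.7,-1,4.5],[-7.6,-24.7,-1,4.5],[-7.6,-24.7,-1,4.5]]'; python3 - <<'E'
from h import *
go(.5425,.200,.0715,83.2)
im,K,T=shot("wrist"); cv2.imwrite("pics/w6.png",im[:,:,::-1]); z=tool()[2,3]
for k in blobs(im,"red",60):
    q,s,a=rect(k,K,T,z-.0025); print(np.round(cen(k)),(q-tool()[:2,3]).round(4),np.round(s),round(a,1))
E
```

```text
time_s: 12.65
eef_pos: [0.539, 0.2003, 0.136]
eef_rot: [0.0, 0.998, -0.058, -0.001]
wrist_force: [-0.6, -0.4, -1.5]
opening: 0.217
grasp_force: 58.9
move [ 0.35 -0.01  6.45] roll 0.1
[256. 172.] [ 0.0485 -0.006 ] [20. 16.] 83.3
[256.  99.] [ 0.0798 -0.0094] [11.  9.] 83.4
```

View pics/w6.png

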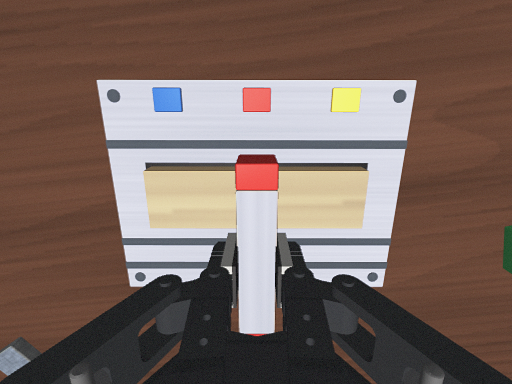

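The bar is in line with the red tab (256,172 against 256,99). Lowering it.

```bash
python3 -m pendant '[[0.3,0,1.5,0],[0.3,0,3.5,0],[0.3,0,5,0],[0.3,0,5.8,0],[0.3,0,6.2,0],[0.3,0,6.4,0],[0.3,0,6.5,0],[0.3,0,6.5,0]]';python3 -m pendant '[[0,0,0,0],[0,0,0,0]]'
```

```text
time_s: 13.37
eef_pos: [0.5432, 0.1995, 0.0724]
eef_rot: [-0.0, 0.998, -0.06, 0.001]
wrist_force: [0.6, -0.1, -1.3]
opening: 0.22
grasp_force: 58.9
time_s: 13.53
eef_pos: [0.5431, 0.1998, 0.0726]
eef_rot: [-0.0, 0.998, -0.059, 0.001]
wrist_force: [-0.4, 0.2, -1.9]
opening: 0.222
grasp_force: 58.9
```

```bash
python3 -m pendant '[[0,0,0.1,0],[0,0,0.2,0],[0,0,0.2,0],[0,0,0.2,0]]'; python3 -m pendant '[[0,0,0,0],[0,0,0,0],[0,0,0,0],[0,0,0,0]]' 0.5; python3 -m pendant '[[0,0,-2,0],[0,0,-5,0],[0,0,-9,0],[0,0,-13,0],[0,0,-16,0],[0,0,-16,0],[0,0,-16,0]]' 1
python3 - <<'E'
from h import *
im,K,T=shot("wrist"); cv2.imwrite("pics/w7.png",im[:,:,::-1])
for k in blobs(im,"red",60):
    q,s,a=rect(k,K,T,.068); print(np.round(cen(k)),q.round(4),np.round(s),round(a,1))
for k in blobs(im,"wood",1000):
    q,s,a=rect(k,K,T,.043); print("wood",np.round(cen(k)),q.round(4),np.round(s),round(a,1))
go(.6425,-.138,.22,89)
E
```

```text
time_s: 13.87
eef_pos: [0.5429, 0.1999, 0.0705]
eef_rot: [-0.0, 0.998, -0.059, 0.0]
wrist_force: [-0.9, -1.2, 5.3]
opening: 0.218
grasp_force: 59.5
time_s: 14.2
eef_pos: [0.5425, 0.1997, 0.0696]
eef_rot: [0.0, 0.998, -0.059, -0.0]
wrist_force: [0.2, -0.2, 0.5]
opening: 0.501
grasp_force: 0.0
time_s: 14.78
eef_pos: [0.5439, 0.2, 0.2324]
eef_rot: [-0.001, 0.998, -0.059, 0.003]
wrist_force: [-0.6, -0.0, -0.9]
opening: 1.002
grasp_force: 0.0
[257. 226.] [0.4937 0.2044] [18. 11.] 83.3
[257. 139.] [0.5897 0.1931] [18. 13.] 83.3
wood [300. 177.] [0.5375 0.1493] [78. 49.] 83.3
wood [213. 177.] [0.5493 0.2489] [79. 49.] 83.3
move [13.91 32.35  1.02] roll -5.8
```

View pics/w7.png

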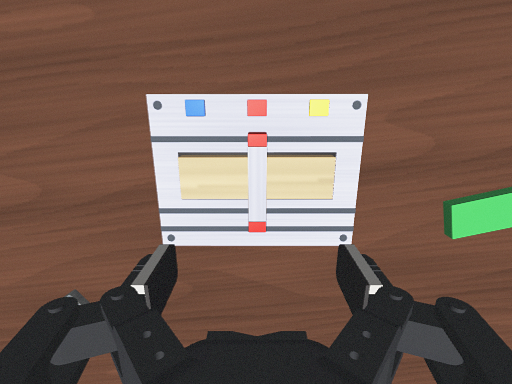

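The red bar lies across the blank at (257,182), in line with its tab and centred. Next, the blue bar.

```bash
python3 -m pendant '[[1.4,3.2,0.1,-0.7],[2.9,6.8,0.2,-1.4],[4.4,10.4,0.3,-2.1],[6,14,0.4,-2.8],[7.6,17.6,0.5,-3.5],[9.1,21.2,0.6,-4.2],[10.6,24.7,0.7,-5],[12.1,28.2,0.9,-5.8],[13.3,31,1,-5.8],[13.8,32.3,1,-5.8],[13.8,32.3,1,-5.8],[13.8,32.3,1,-5.8]]'; python3 - <<'E'
from h import *
im,K,T=shot("wrist"); cv2.imwrite("pics/w8.png",im[:,:,::-1]); print(tool()[:3,3].round(4))
for k in blobs(im,"blue",60):
    q,s,a=rect(k,K,T,.025); print(np.round(cen(k)),q.round(4),np.round(s),round(a,1))
E
```

```text
time_s: 15.83
eef_pos: [0.6404, -0.1371, 0.2177]
eef_rot: [-0.001, 1.0, -0.009, -0.002]
wrist_force: [0.7, 0.1, -0.0]
opening: 1.003
grasp_force: 0.0
[ 0.6405 -0.1361  0.2182]
[261. 212.] [ 0.5951 -0.1421] [18. 12.] 89.0
[257. 130.] [ 0.6922 -0.14  ] [19. 13.] 89.0
[255.  12.] [ 0.8048 -0.1403] [156.  22.] 88.9
```

View pics/w8.png

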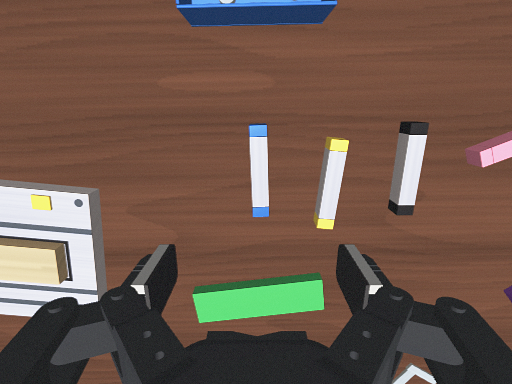

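Blue bar at (259,171); its neighbour yellow starts at about (320,180), so I'll use a smaller opening.

```bash
python3 -m pendant '[[0.3,0.5,4,-2.2],[0.3,0.5,8,-2.2],[0.3,0.5,12,-2.2],[0.3,0.5,15.5,-2.2],[0.3,0.5,17.5,-2.2],[0.3,0.5,18.8,-2.2],[0.3,0.5,19.3,-2.2],[0.3,0.5,19.3,-2.2],[0.3,0.5,19.3,-2.2]]' 0.7; python3 -m pendant '[[0,0,0,0],[0,0,0,0],[0,0,0,0],[0,0,0,0],[0,0,0,0],[0,0,0,0],[0,0,0,0],[0,0,0,0]]' 0.1
python3 -m pendant '[[0,0,-1.5,0],[0,0,-4,0],[0,0,-7,0],[0,0,-10.5,0],[0,0,-10.5,0]]'
python3 -c "
from h import *
go(.5424+.07*.1184,.1995+.07*.993,.14,83.2)"
```

```text
time_s: 16.63
eef_pos: [0.6453, -0.1421, 0.0284]
eef_rot: [0.0, 1.0, 0.011, 0.001]
wrist_force: [-0.3, -0.7, 0.2]
opening: 0.701
grasp_force: 0.0
time_s: 17.3
eef_pos: [0.6453, -0.1428, 0.0285]
eef_rot: [0.0, 1.0, 0.01, 0.001]
wrist_force: [-0.4, 0.6, 5.8]
opening: 0.224
grasp_force: 60.2
time_s: 17.72
eef_pos: [0.6484, -0.1441, 0.1409]
eef_rot: [0.003, 1.0, 0.01, 0.006]
wrist_force: [1.7, -1.1, 0.9]
opening: 0.218
grasp_force: 59.2
move [ -8.9  -41.51  -0.22] roll 8.0
```

```bash
python3 -m pendant '[[-0.5,-2,-0.3,0.7],[-1.2,-5.5,-0.3,1.4],[-2,-9.5,-0.3,2.1],[-2.9,-13.5,-0.3,2.8],[-3.7,-17.5,-0.3,3.5],[-4.6,-21.5,-0.3,4.2],[-5.4,-25.5,-0.3,5],[-6.3,-29.5,-0.3,6],[-7.1,-33.5,-0.3,7],[-8,-37.5,-0.3,8],[-8.7,-40.5,-0.3,8],[-8.8,-41.5,-0.3,8]]'; python3 -m pendant '[[0,0,0,0],[0,0,0,0],[0,0,0,0]]'; python3 - <<'E'
from h import *
go(.5424+.07*.1184,.1995+.07*.993,.0730,83.2)
im,K,T=shot("wrist"); cv2.imwrite("pics/w9.png",im[:,:,::-1]); z=tool()[2,3]
for k in blobs(im,"blue",60):
    q,s,a=rect(k,K,T,z-.0035); print(np.round(cen(k)),(q-tool()[:2,3]).round(4),np.round(s),round(a,1))
E
```

```text
time_s: 18.72
eef_pos: [0.5456, 0.275, 0.1355]
eef_rot: [-0.001, 0.998, -0.057, -0.0]
wrist_force: [0.3, 0.3, -0.7]
opening: 0.217
grasp_force: 59.2
time_s: 18.97
eef_pos: [0.548, 0.2694, 0.135]
eef_rot: [0.0, 0.998, -0.06, 0.0]
wrist_force: [0.8, -0.1, -0.5]
opening: 0.212
grasp_force: 59.2
move [0.26 0.   6.2 ] roll -0.1
[256. 173.] [ 0.0481 -0.0066] [20. 16.] 83.2
[255. 100.] [ 0.0798 -0.01  ] [12.  9.] 83.2
```

View pics/w9.png

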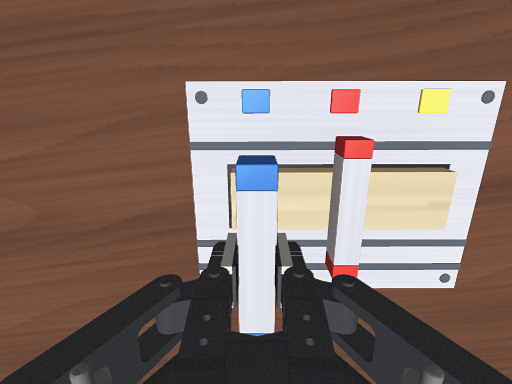

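The blue bar is in line with the blue tab (256,173 against 255,100), and red is clear to the right. Lower and release.

```bash
python3 -m pendant '[[0.2,0,1.5,0],[0.2,0,3.5,0],[0.2,0,5,0],[0.2,0,5.7,0],[0.2,0,6.1,0],[0.2,0,6.3,0],[0.2,0,6.4,0],[0.2,0,6.4,0],[0.2,0,6.4,0],[0.2,0,6.4,0]]';python3 -m pendant '[[0,0,0,0],[0,0,0.05,0],[0,0,0.05,0]]'
```

```text
time_s: 19.85
eef_pos: [0.55, 0.2707, 0.0715]
eef_rot: [-0.0, 0.998, -0.059, 0.001]
wrist_force: [-0.7, 0.5, -1.1]
opening: 0.222
grasp_force: 59.2
time_s: 20.1
eef_pos: [0.55, 0.2707, 0.0715]
eef_rot: [-0.0, 0.998, -0.059, 0.001]
wrist_force: [-3.0, -1.2, 6.0]
opening: 0.22
grasp_force: 60.1
```

In contact at the expected height (about 6 N). Release it and go to the yellow bar.

```bash
python3 -m pendant '[[0,0,0,0],[0,0,0,0],[0,0,0,0],[0,0,0,0]]' 0.45; python3 -m pendant '[[0,0,-2,0],[0,0,-5,0],[0,0,-9,0],[0,0,-13,0],[0,0,-16,0],[0,0,-16,0],[0,0,-16,0]]'
python3 - <<'E'
from h import *
im,K,T=shot("wrist"); cv2.imwrite("pics/w10.png",im[:,:,::-1])
for c in ("red","blue"):
  for k in blobs(im,c,60):
    q,s,a=rect(k,K,T,.068); print(c,np.round(cen(k)),q.round(4),np.round(s),round(a,1))
go(.624,-.224,.22,85)
E
```

```text
time_s: 20.43
eef_pos: [0.5495, 0.2705, 0.0702]
eef_rot: [-0.0, 0.998, -0.059, -0.0]
wrist_force: [-0.4, 0.1, -0.1]
opening: 0.452
grasp_force: 0.0
time_s: 21.02
eef_pos: [0.5509, 0.2709, 0.2331]
eef_rot: [-0.001, 0.998, -0.059, 0.003]
wrist_force: [-0.9, 0.9, 0.2]
opening: 0.45
grasp_force: 0.0
red [318. 225.] [0.4944 0.2075] [26. 15.] 67.7
red [324. 138.] [0.5906 0.1954] [24. 13.] 83.3
red [320. 106.] [0.6218 0.1989] [18. 15.] 83.2
blue [257. 226.] [0.5004 0.2755] [18. 11.] 83.3
blue [257. 140.] [0.5967 0.2641] [19. 13.] 83.3
blue [258. 106.] [0.629  0.2593] [18. 15.] 83.2
move [13.23 48.22  1.06] roll -1.8
```

Blue is seated within about 2 mm, and red has not moved.

```bash
python3 -m pendant '[[1,3.9,0.1,-0.2],[2.1,7.9,0.2,-0.4],[3.2,11.9,0.3,-0.6],[4.3,15.9,0.4,-0.8],[5.4,19.9,0.5,-1],[6.5,23.9,0.6,-1.2],[7.6,27.9,0.7,-1.4],[8.7,31.9,0.9,-1.8],[9.8,35.9,1,-1.8],[10.9,39.9,1,-1.8],[12,43.7,1,-1.8],[12.9,47,1,-1.8]]'; python3 -m pendant '[[0.3,1.2,0,0],[0.3,1.2,0,0],[0.3,1.2,0,0],[0.3,1.2,0,0]]'; python3 - <<'E'
from h import *
im,K,T=shot("wrist"); cv2.imwrite("pics/w11.png",im[:,:,::-1]); print(tool()[:3,3].round(4))
B=[]
for k in blobs(im,"yellow",60):
    q,s,a=rect(k,K,T,.025); print(np.round(cen(k)),q.round(4),np.round(s),round(a,1))
    if q[1]<0: B.append(q)
c=(B[0]+B[1])/2; d=B[1]-B[0]; a=np.degrees(np.arctan2(d[1],d[0])); print(c.round(4),np.linalg.norm(d).round(3),a.round(1))
go(*c,.025,a+90)
E
```

```text
time_s: 22.07
eef_pos: [0.6208, -0.2139, 0.2174]
eef_rot: [-0.001, 0.999, -0.044, -0.002]
wrist_force: [0.5, 0.1, -0.1]
opening: 0.446
grasp_force: 0.0
time_s: 22.4
eef_pos: [0.6233, -0.222, 0.2188]
eef_rot: [-0.001, 0.999, -0.043, -0.001]
wrist_force: [1.0, -0.1, 0.3]
opening: 0.449
grasp_force: 0.0
[ 0.6236 -0.2218  0.2193]Traceback (most recent call last):
  File "<stdin>", line 7, in <module>
IndexError: list index out of range
```

View pics/w11.png

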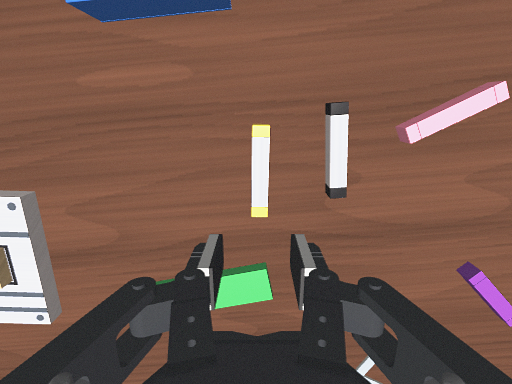

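The yellow bar is at (261,170), its ends at (261,130) and (260,211), with black at (337,150) well clear. It is paler in this view, so I'll lower the saturation threshold.

```bash
python3 - <<'E'
from h import *
RANGES["yellow"]=[(24,100,120,40,255,255)]
im=cv2.imread("pics/w11.png")[:,:,::-1].copy(); i=imaging.camera_info("wrist"); K=i["K"]; T=tool()@i["tool_from_camera"]
B=[]
for k in blobs(im,"yellow",40):
    q,s,a=rect(k,K,T,.025); print(np.round(cen(k)),q.round(4),np.round(s),round(a,1))
    if q[1]<0: B.append(q)
c=(B[0]+B[1])/2; d=B[1]-B[0]; a=np.degrees(np.arctan2(d[1],d[0])); print(c.round(4),np.linalg.norm(d).round(3),a.round(1))
go(*c,.025,a+90)
E
```

```text
[259. 211.] [ 0.578  -0.2219] [20. 12.] 85.2Traceback (most recent call last):
  File "<stdin>", line 8, in <module>
IndexError: list index out of range
```

```bash
python3 - <<'E'
from h import *
im=cv2.imread("pics/w11.png")[:,:,::-1].copy(); i=imaging.camera_info("wrist"); K=i["K"]; T=tool()@i["tool_from_camera"]
print(cv2.cvtColor(im,cv2.COLOR_RGB2HSV)[130,261])
RANGES["yellow"]=[(20,100,120,40,255,255)]
B=[]
for k in blobs(im,"yellow",40):
    q,s,a=rect(k,K,T,.025); print(np.round(cen(k)),q.round(4),np.round(s),round(a,1))
    if abs(cen(k)[0]-260)<8: B.append(q)
c=(B[0]+B[1])/2; d=B[1]-B[0]; a=np.degrees(np.arctan2(d[1],d[0])); print(c.round(4),np.linalg.norm(d).round(3),a.round(1))
go(*c,.025,a+90)
E
```

```text
[ 30  77 247]
[259. 211.] [ 0.578  -0.2219] [20. 12.] 85.2Traceback (most recent call last):
  File "<stdin>", line 9, in <module>
IndexError: list index out of range
```

```bash
python3 - <<'E'
from h import *
im=cv2.imread("pics/w11.png")[:,:,::-1].copy(); i=imaging.camera_info("wrist"); K=i["K"]; T=tool()@i["tool_from_camera"]
RANGES["yellow"]=[(24,55,150,40,255,255)]
B=[]
for k in blobs(im,"yellow",40):
    q,s,a=rect(k,K,T,.025); print(np.round(cen(k)),q.round(4),np.round(s),round(a,1))
    if abs(cen(k)[0]-260)<8: B.append(q)
c=(B[0]+B[1])/2; d=B[1]-B[0]; a=np.degrees(np.arctan2(d[1],d[0])); print(c.round(4),np.linalg.norm(d).round(3),a.round(1))
go(*c,.025,a+90)
E
```

```text
[259. 212.] [ 0.578  -0.2219] [20. 12.] 85.2
[261. 131.] [ 0.6745 -0.2315] [19. 12.] 85.1
[ 0.6263 -0.2267] 0.097 -5.7
move [ 0.34  0.49 19.43] roll 0.8
```

```bash
python3 -m pendant '[[0.3,0.5,4,0.8],[0.3,0.5,8,0.8],[0.3,0.5,12,0.8],[0.3,0.5,15.5,0.8],[0.3,0.5,17.5,0.8],[0.3,0.5,18.8,0.8],[0.3,0.5,19.4,0.8],[0.3,0.5,19.4,0.8],[0.3,0.5,19.4,0.8]]' 0.65; python3 -m pendant '[[0,0,0,0],[0,0,0,0],[0,0,0,0],[0,0,0,0],[0,0,0,0],[0,0,0,0],[0,0,0,0],[0,0,0,0]]' 0.1
python3 -m pendant '[[0,0,-1.5,0],[0,0,-4,0],[0,0,-7,0],[0,0,-10.5,0],[0,0,-10.5,0]]'
python3 -c "
from h import *
go(.5424-.07*.1184,.1995-.07*.993,.14,83.2)"
```

```text
time_s: 23.2
eef_pos: [0.6276, -0.2289, 0.0279]
eef_rot: [0.001, 0.999, -0.05, 0.001]
wrist_force: [-0.0, 0.1, 0.1]
opening: 0.65
grasp_force: 0.0
time_s: 23.87
eef_pos: [0.6276, -0.2296, 0.0283]
eef_rot: [0.001, 0.999, -0.051, 0.001]
wrist_force: [-0.8, 0.6, 6.2]
opening: 0.223
grasp_force: 61.6
time_s: 24.28
eef_pos: [0.6304, -0.2312, 0.1406]
eef_rot: [0.003, 0.999, -0.051, 0.006]
wrist_force: [1.1, -0.4, -0.3]
opening: 0.22
grasp_force: 60.5
move [-13.23 -34.96  -0.28] roll 1.0
```

```bash
python3 -m pendant '[[-0.8,-2,-0.3,0.2],[-2,-5.3,-0.3,0.4],[-3.4,-9,-0.3,0.6],[-4.8,-12.7,-0.3,0.8],[-6.2,-16.4,-0.3,1],[-7.6,-20.1,-0.3,1],[-9,-23.8,-0.3,1],[-10.4,-27.5,-0.3,1],[-11.8,-31.2,-0.3,1],[-12.7,-33.7,-0.3,1],[-13.1,-34.9,-0.3,1],[-13.1,-34.9,-0.3,1]]'; python3 -m pendant '[[0,0,0,0],[0,0,0,0],[0,0,0,0]]'; python3 - <<'E'
from h import *
go(.5424-.07*.1184,.1995-.07*.993,.0715,83.2)
im,K,T=shot("wrist"); cv2.imwrite("pics/w12.png",im[:,:,::-1])
E
```

```text
time_s: 25.28
eef_pos: [0.5304, 0.1339, 0.1347]
eef_rot: [-0.0, 0.998, -0.058, -0.0]
wrist_force: [0.0, -0.3, -1.9]
opening: 0.216
grasp_force: 60.5
time_s: 25.53
eef_pos: [0.532, 0.13, 0.1344]
eef_rot: [0.0, 0.998, -0.06, 0.0]
wrist_force: [0.0, -0.5, -0.9]
opening: 0.219
grasp_force: 60.5
move [ 0.21 -0.02  6.29] roll -0.1
```

View pics/w12.png

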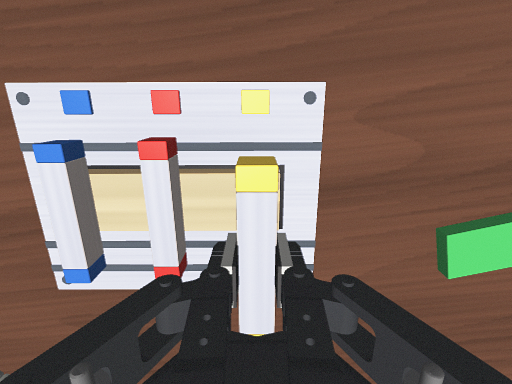

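The yellow bar lines up with its tab (257,175 against 256,102), and red and blue are undisturbed at left. Lowering.

```bash
python3 -m pendant '[[0.2,0,1.5,0],[0.2,0,3.5,0],[0.2,0,5,0],[0.2,0,5.7,0],[0.2,0,6.1,0],[0.2,0,6.3,0],[0.2,0,6.4,0],[0.2,0,6.4,0],[0.2,0,6.4,0],[0.2,0,6.4,0]]';python3 -m pendant '[[0,0,0,0],[0,0,0.05,0],[0,0,0.05,0]]'
```

```text
time_s: 26.42
eef_pos: [0.5343, 0.1311, 0.0712]
eef_rot: [-0.0, 0.998, -0.059, 0.001]
wrist_force: [-0.5, -1.4, 1.0]
opening: 0.219
grasp_force: 60.8
time_s: 26.67
eef_pos: [0.5344, 0.1311, 0.0712]
eef_rot: [0.0, 0.998, -0.059, 0.001]
wrist_force: [-2.5, -1.4, 8.9]
opening: 0.22
grasp_force: 61.9
```

```bash
python3 -m pendant '[[0,0,0,0],[0,0,0,0],[0,0,0,0],[0,0,0,0]]' 0.45; python3 -m pendant '[[0,0,-2,0],[0,0,-5,0],[0,0,-9,0],[0,0,-13,0],[0,0,-16,0],[0,0,-16,0],[0,0,-16,0]]'; python3 -m pendant '[[0,0,0,0],[0,0,0,0],[0,0,0,0]]'
python3 - <<'E'
from h import *
RANGES["yellow"]=[(24,55,150,40,255,255)]
im,K,T=shot("wrist"); cv2.imwrite("pics/w13.png",im[:,:,::-1])
c0=np.array([.542,.1995]);e=np.radians(83.2);y=np.array([np.cos(e),np.sin(e)]);x=np.array([y[1],-y[0]])
for c in ("red","blue","yellow"):
  for k in blobs(im,c,60):
    q,s,a=rect(k,K,T,.068); print(c,np.round(cen(k)),"plate mm",np.round([(q-c0)@x*1000,(q-c0)@y*1000],1),np.round(s),round(a,1))
for k in blobs(im,"wood",300):
    q,s,a=rect(k,K,T,.043); print("wood",np.round([(q-c0)@x*1000,(q-c0)@y*1000],1),np.round(s),round(a,1))
E
```

```text
time_s: 27.0
eef_pos: [0.5333, 0.1313, 0.0696]
eef_rot: [-0.0, 0.998, -0.059, -0.0]
wrist_force: [-0.2, 0.0, -0.3]
opening: 0.447
grasp_force: 0.0
time_s: 27.58
eef_pos: [0.5347, 0.1313, 0.2321]
eef_rot: [-0.0, 0.998, -0.059, 0.002]
wrist_force: [-0.3, -0.1, 0.2]
opening: 0.452
grasp_force: 0.0
time_s: 27.83
eef_pos: [0.5323, 0.1312, 0.2277]
eef_rot: [0.0, 0.998, -0.059, -0.002]
wrist_force: [-0.5, 0.0, 0.1]
opening: 0.452
grasp_force: 0.0
red [194. 224.] plate mm [-45.   -2.4] [23. 19.] 83.2
red [189. 134.] plate mm [48.8 -2.5] [23. 13.] 83.2
red [193. 102.] plate mm [79.6 -8.9] [19. 15.] 83.2
blue [131. 225.] plate mm [-48.8  64.9] [32. 16.] -79.9
blue [117. 137.] plate mm [47.3 65.7] [29. 14.] 83.2
blue [129. 102.] plate mm [79.5 52.3] [19. 15.] 83.2
yellow [256. 225.] plate mm [-49.7 -69.7] [20. 12.] 83.2
yellow [256. 136.] plate mm [ 46.4 -69.7] [20. 12.] 83.2
yellow [256. 102.] plate mm [ 79.6 -70.1] [18. 15.] 83.2
wood [  1.6 -34. ] [49. 49.] -6.8
wood [ 1.6 39.2] [49. 45.] -6.8
```

View pics/w13.png

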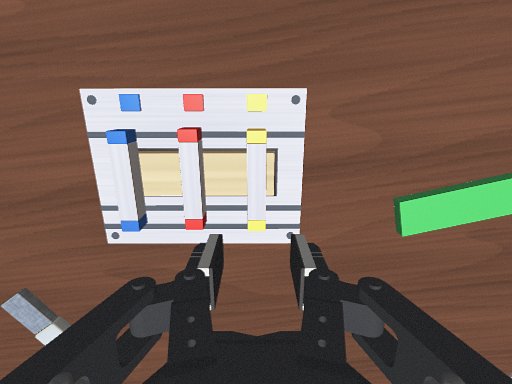

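All three bars lie square across the blank, each at its tab, to within a few millimetres. The gripper is clear, so I'm handing in.

```bash
python3 -c "
from bench import workorder
print(workorder.hand_in())"
```

```text
the job is handed in; nothing more can be done
None
```

The job is handed in, with no verdict returned: by my last measurements the blank lies in the outline and the red (placed first), blue and yellow bars each lie square across it at their own tabs, all within a few millimetres, and I did not touch the black-ended bar or the green board.

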